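Slide a culture dish out of its cluster into the printer's dish holder

TASK

Slide the round dish out from between the two square dishes and the slide box that it touches, keeping it flat on the print bed and leaving those neighbours and everything else where they are. Then slide it into the U-shaped holder on the bed, past the spring roller, until it is fully home against the holder's back wall, and let go of it. The dish is thin plastic: never load it with more than 15 N, whether on its top or on its side.

Things in the scene. Friction and masses are not known exactly. Their poses are not given: they have to be found in the camera images.
- dish_center (a point): 7.5 mm above the bed on the axis of the round dish: 60 mm across, its 56 mm flat lid 15 to 27 mm above the bed (unmeasured: feel for it; flexes 0.1 mm/N), white plastic, 30 to 60 g, slides easily (bed 0.15; finger on lid 0.6). x = open side of the cluster, z up; a square dish touches it on +y and -y, the slide box on -x: no finger fits round it; press the lid with a shut gripper, draw it out
- square_a: square lidded culture dish, frosted white plastic, 60 x 60 x 27 mm, about 130 g, standing flat and loose on the bed; origin at the centre of its underside; must stay where it is (on the +y side of the round dish)
- square_b: square lidded culture dish, frosted white plastic, 60 x 60 x 27 mm, about 130 g, standing flat and loose on the bed; origin at the centre of its underside; must stay where it is (on the -y side of the round dish)
- slide_box: flat box for microscope slides, frosted white plastic, 40 (x) x 78 (y) x 27 mm, 200 g, loose on the bed behind (-x of) the round dish; origin at the centre of its underside; must stay where it is
- holder: U-shaped aluminium dish holder fixed to the bed, walls 11 mm high (dish lid at least 4 mm higher), slippery. Origin on the bed under a home dish; mouth on its -x side, dish enters along +x. Side walls 62 mm apart from x = -25 mm inward, entry wings flaring to x = -43 mm, 100 mm wide overall; back wall's face at x = 30 mm. Spring housing, as high, on the +y side out to y = 69 mm
- seat (a point): where dish_center is when the dish is home: on the holder's middle line, 30 mm in front of the back wall; axes as the holder's (x inward, z up)
- clip (a joint): how far the spring roller is pushed back (m, 0 to 0.006; 0 = fully out). Steel roller, 10 mm across, in the +y side wall 15 mm before (-x of) the seat, reaching 6 mm into the channel; spring 2 N, rising to 4 N at 4 mm. Push the dish past it with 2 to 5 N along the channel; it then springs in behind the dish's widest part and holds it home. A dish short of that is pushed back out
- bed: pink acrylic print bed, 360 (x) x 600 (y) x 12 mm, fixed and level; origin at the centre of its underside, its top is 12 mm above the bench
- jar: amber capped jar, 52 mm across, 70 mm high, a bystander to be left alone; origin at the centre of its underside
- tip_box: blue pipette-tip box with clear lid, 85 x 115 x 58 mm, a bystander to be left alone; origin at the centre of its underside
- driver: screwdriver, 160 mm long, a bystander to be left alone
- usb_stick: small USB stick, 58 x 18 x 8 mm, a bystander to be left alone; origin at the centre of its underside
- brick: black power-supply brick, 110 x 50 x 32 mm, a bystander to be left alone; origin at the centre of its underside
There are look-alikes about, which are no part of the job. What is shaped like the part that bears dish_center but black or orange is not meant.

How it is judged:
By the outcome, as a careful person would: the job done as asked, in the order asked, and still so for the second after the job is handed in, with the robot touching nothing.
It also fails if it takes over 58 s, if anything falls off the work surface, if the arm or the gripper's body presses on something with over 40 N, if the wrist force passes 120 N, or if a joint passes its speed limit or range.

ROBOT

A 6-joint arm with a two-finger parallel gripper is mounted at the origin on the work surface. World frame = base frame: x ahead of the robot, y to its left, z up, the work surface at z = 0. Lengths are in mm, angles in rad, forces in N, time in s.
With the tool pointing down it reaches from about 300 to 775 mm from the base axis. Payload 14.6 kg.
Tool frame: the origin (TCP) lies at the very end of the fingers, on their centre line; the grasp point (between the pads) lies 19 mm behind it; y points along the fingers, z is the direction in which the jaws open and shut, and the axes are right-handed (so a half turn about y gives the same grasp; the last joint's range is limited). The gripper opens to 94 mm and grips with 3 to 60 N. Pads are 16 mm wide; open, the fingers measure 119 mm over their backs; the gripper's body (75 mm by 177 mm) begins 78 mm behind the grasp point.
Start: joints at [-1.18, 0.3, 1.521, -0, 1.321, -0.067], TCP at [243.078, -493.358, 205.446] pointing down, gripper open.
Joint ranges: [-3.03, 3.03], [-0.79, 2.21], [0.23, 2.52], [-1.04, 4.18], [0, 3.07], [-2.55, 2.55]. Speed limits (rad/s): [2.22, 2.22, 2.57, 3.14, 3.14, 3.14].

INTERFACE

Orientations are given as [roll, pitch, yaw] about the fixed x, y, z axes, in that order (R = Rz(yaw) Ry(pitch) Rx(roll)).
In Python, from cell import monitor, optics, manip gives the robot as it stands.
- The arm moves only by the shell command python3 -m creep 'ROWS' [FORCE]. ROWS is JSON, a list of rows, each an object of numbers: "tx", "ty", "tz": the shift along the tool's x, y, z scaled (see below); "turn": the turn about the tool's y scaled (see below); "fingers": the finger opening in mm, from 0 to 94. In form: [{"tx": .., "ty": .., "tz": .., "turn": .., "fingers": ..}, ...]. A call has 1 to 20 rows; each row is the pose to reach, as a shift and turn from the pose measured when the call began, along the tool's axes at that moment, turning the shorter way round; what a row does not reach only later rows make up. The controller multiplies each number of a shift by 200 mm and each number of a turn by pi rad. A row lasts 1/10 s, in which the tool goes at most 50 mm and 8.59 degrees, less where a joint would pass 70% of its speed; a pose out of reach is approached as far as the arm can. A call with a number of a shift or a turn outside -1 to 1 is refused whole. A call with a gripper value outside its range is refused whole. The fingers move at their own pace and stop on an object; FORCE is the grip in N (left out, the last holds). Time passes only in rows, so rows that repeat a pose let the fingers close. It gives the time, the measured TCP pose, the force and the opening at its end, in the units of the state.
- monitor.read_state(): the state, without advancing time (a new reading comes with each control period).
- optics.camera(name): name is "side" or "top"; returns a dict with "frame" (480x640x3 uint8, red, green, blue), "range_z" (480x640 float32, mm along the optical axis (not along the pixel's ray), 0 where there is no reading), "fx", "fy", "cx", "cy" (pixels), "R" (3x3) and "t" (3): a world point X has camera coordinates R X + t. Camera axes: x right, y down, z forward; pixel columns grow to the right and rows downward; lengths in mm; the calibration is good to about 2 mm. A picture is of the moment at which its call begins.
- manip.sign_off(): hands the job in, once; it reports no verdict.
The state is a dict: "clock": time; "joints": joint angles; "qd": joint speeds; "effort": joint torques, N m; "eef_pos": TCP position; "eef_rot": TCP orientation; "wrist_force": force on the tool from outside, world axes, zero at the start; "moment": the same for the moment, N m; "finger_gap": finger opening in mm.
Only numpy, scipy, OpenCV 4.12 (cv2) and the standard library are available. Lean on these libraries where they do the work, as an engineer would, in place of code of your own. Each camera call takes 0.05 s, during which the arm holds its last target.

## Working session

There is one attempt and no reset: what is moved stays moved. The work goes in short steps, Python scripts to look and compute and a shell command to move; the robot and the scene stay as the last step left them, time stands still between calls to the robot, and variables do not carry over. Pictures are saved under pics/ and viewed, and the job is handed in when it is done.

```bash
ls; mkdir -p pics; python3 - <<'E'
from cell import monitor, optics
import cv2, numpy as np
print(monitor.read_state())
for n in ("top","side"):
    c=optics.camera(n); cv2.imwrite(f"pics/{n}0.png",c["frame"][:,:,::-1]); np.savez(f"{n}0.npz",**c)
    print(n,c["fx"],c["fy"],c["cx"],c["cy"],c["R"],c["t"])
E
```

```text
pics
{'clock': 0.0, 'joints': array([-1.17958891e+00,  3.00439815e-01,  1.52159340e+00, -1.07535456e-06,
        1.32071993e+00, -6.66276308e-02]), 'qd': array([ 0.00150948,  0.00216839,  0.00037453, -0.00032879, -0.00017815,
        0.00040245]), 'effort': array([ 2.43928662e-03, -5.31801689e+01, -3.52733517e+01,  7.08929077e-02,
        2.44234217e-02, -7.37273103e-05]), 'eef_pos': array([ 242.98299625, -493.11131317,  204.89828713]), 'eef_rot': array([-1.57195432e+00,  7.62245757e-05, -2.68375739e+00]), 'wrist_force': array([ 0.04293079,  0.72453065, -0.07702492]), 'moment': array([ 0.01575686, -0.01765293, -0.05916824]), 'finger_gap': 94.02698711475733}
top 526.9381459740943 526.9381459740943 328.20525933903053 239.8443529089304 [[ 0.01310856 -0.99982831  0.01309615]
 [-0.99495336 -0.01434542 -0.09930775]
 [ 0.09947857 -0.01172828 -0.99497058]] [   3.41699702  428.54545486 1147.96179218]
side 580.6922933283631 580.6922933283631 317.96821388412377 234.76311653296708 [[ 0.77799014 -0.6281344   0.01336132]
 [-0.29703457 -0.38647229 -0.87316071]
 [ 0.55362606  0.67534165 -0.48724926]] [-334.55527391  171.03677898 1272.09471967]
```

View pics/top0.png

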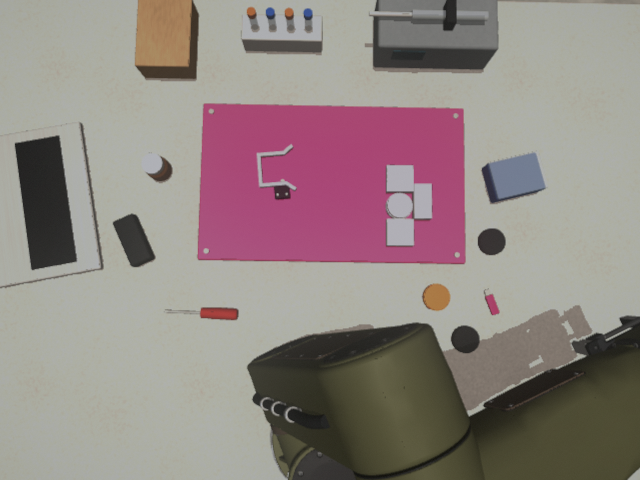

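View pics/side0.png

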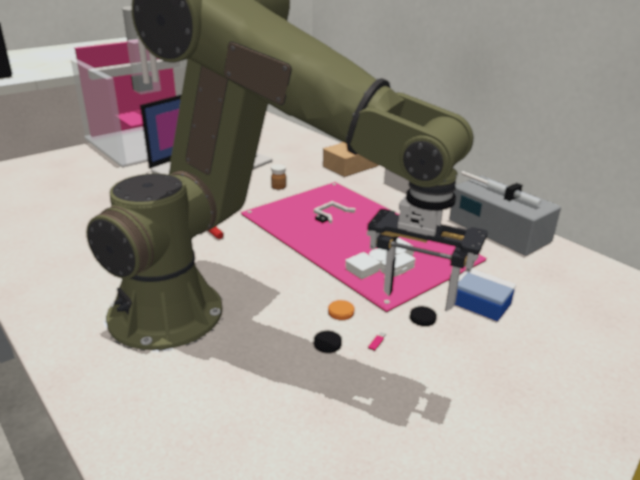

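```bash
python3 - <<'E'
import cv2, numpy as np
im=cv2.imread("pics/top0.png")
cv2.imwrite("pics/z1.png",cv2.resize(im[150:260,370:450],None,fx=5,fy=5,interpolation=cv2.INTER_CUBIC))
cv2.imwrite("pics/z2.png",cv2.resize(im[130:215,240:320],None,fx=7,fy=7,interpolation=cv2.INTER_CUBIC))
E
```

```text
(no output)
```

View pics/z1.png

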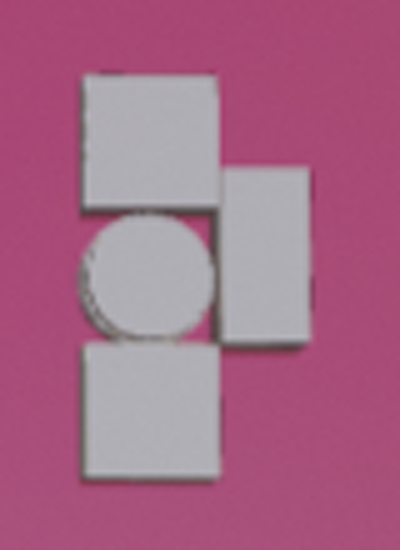

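View pics/z2.png

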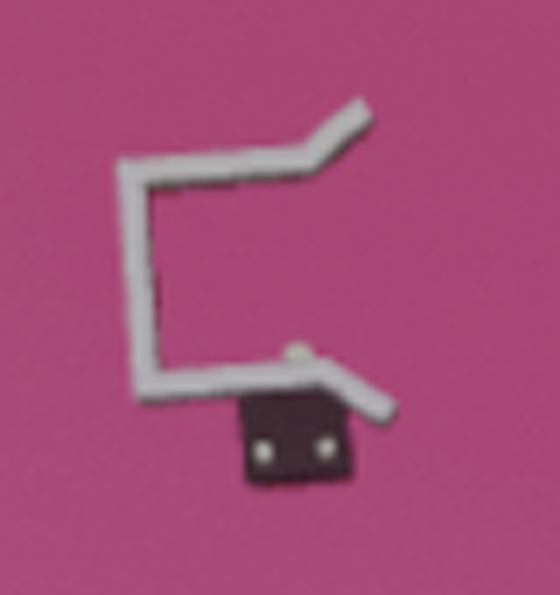

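```bash
cat > h.py <<'E'
import numpy as np, cv2
def ray(c,uv,z):
    uv=np.atleast_2d(uv).astype(float)
    d=np.c_[(uv[:,0]-c["cx"])/c["fx"],(uv[:,1]-c["cy"])/c["fy"],np.ones(len(uv))]@c["R"]
    o=-c["R"].T@c["t"]; s=(z-o[2])/d[:,2]
    return o+d*s[:,None]
def proj(c,X):
    p=np.atleast_2d(X)@c["R"].T+c["t"]; return np.c_[c["fx"]*p[:,0]/p[:,2]+c["cx"],c["fy"]*p[:,1]/p[:,2]+c["cy"]]
def pts(c):
    v,u=np.mgrid[0:480,0:640]; Z=c["range_z"]
    P=np.stack([(u-c["cx"])/c["fx"]*Z,(v-c["cy"])/c["fy"]*Z,Z],-1)
    return (P-c["t"])@c["R"]
def load(n): 
    f=np.load(n); return {k:(f[k] if f[k].ndim else float(f[k])) for k in f}
E
python3 - <<'E'
from h import *
c=load("top0.npz"); P=pts(c); im=c["frame"].astype(int)
S=8
big=cv2.resize(c["frame"],None,fx=S,fy=S,interpolation=cv2.INTER_CUBIC).astype(int)
# top-face mask: bright & unsaturated
sat=big.max(2)-big.min(2)
m=((sat<35)&(big.min(2)>150)).astype(np.uint8)
def rg(u0,u1,v0,v1):
    M=np.zeros_like(m); M[v0*S:v1*S,u0*S:u1*S]=m[v0*S:v1*S,u0*S:u1*S]; return M
for nm,r in dict(A_=(384,416,162,194),box=(414.,436,180,222),B_=(384,416,217,249),dish=(384,414,192,219)).items():
    M=rg(*[int(x) for x in r])
    M=cv2.morphologyEx(M,cv2.MORPH_OPEN,np.ones((33,33),np.uint8))
    cs=max(cv2.findContours(M,cv2.RETR_EXTERNAL,cv2.CHAIN_APPROX_NONE)[0],key=cv2.contourArea)
    q=(cs[:,0]+.5)/S-.5
    uv=np.round(q.mean(0)).astype(int); z=np.median(P[uv[1]-5:uv[1]+6,uv[0]-5:uv[0]+6,2])
    zt=39 if nm!="dish" else z
    X=ray(c,q,zt)[:,:2].astype(np.float32)
    print(nm,"depth z",z,"rect",cv2.minAreaRect(X),"circ",cv2.minEnclosingCircle(X),"ell",cv2.fitEllipse(X))
print("bed z",np.median(P[120:140,330:360,2]), "A depth", np.median(P[172:186,394:406,2]),np.std(P[172:186,394:406,2]))
M=rg(240,320,130,200)
n,l,st,ce=cv2.connectedComponentsWithStats(M)
k=1+np.argmax(st[1:,4]); cs=cv2.findContours((l==k).astype(np.uint8),cv2.RETR_EXTERNAL,cv2.CHAIN_APPROX_NONE)[0][0]
a=cv2.approxPolyDP(cs,10,True)[:,0]
q=(a+.5)/S-.5
X=ray(c,q,23)
for qq,x in zip(q,X): print(qq.round(1),x[:2].round(1))
E
```

```text
A_ depth z 37.95730269173863 rect ((567.3202514648438, -149.74826049804688), (57.181602478027344, 63.91840362548828), 0.8977821469306946) circ ((566.8486938476562, -149.86712646484375), 42.28390884399414) ell ((566.37890625, -148.30006408691406), (66.79492950439453, 71.50033569335938), 159.80148315429688)
box depth z 37.67982436968522 rect ((516.9342651367188, -197.4691162109375), (75.98770904541016, 38.8171501159668), 0.8582409024238586) circ ((516.8026123046875, -198.04025268554688), 41.92866897583008) ell ((517.4564819335938, -197.3671875), (42.88270950317383, 93.56661224365234), 90.29088592529297)
B_ depth z 37.58468225521062 rect ((447.99853515625, -147.71942138671875), (58.936614990234375, 57.5005989074707), 0.11595418304204941) circ ((447.05706787109375, -147.54067993164062), 39.812530517578125) ell ((447.4396667480469, -147.5487518310547), (67.12213897705078, 67.68484497070312), 78.40352630615234)
dish depth z 33.171589088350565 rect ((507.72998046875, -147.8583221435547), (52.38541030883789, 53.94989013671875), 0.8598707318305969) circ ((507.126220703125, -147.13174438476562), 28.776660919189453) ell ((507.6275329589844, -147.7450408935547), (52.9441032409668, 55.6278076171875), 142.979248046875)
bed z 11.027185195186927 A depth 37.68730335345826 88.26239630086758
[290.9 144.3] [643.5  96.2]
[282.9 150.8] [628.2 113.9]
[256.7 153.2] [621.8 172.7]
[259.4 185.6] [548.  164.6]
[285.2 183.7] [553.1 107.2]
[294.9 188.4] [542.7  85.2]
[294.7 186.6] [547.   85.9]
[282.7 179.1] [563.6 113. ]
[279.7 181.9] [556.9 119.6]
[262.2 182.9] [554.  158.6]
[259.8 155.8] [615.9 165.5]
[283.8 153.3] [622.5 111.8]
[291.7 146.6] [638.3  94.4]
```

```bash
cat > go.py <<'E'
import sys,numpy as np
from cell import monitor
from scipy.spatial.transform import Rotation as R
s=monitor.read_state()
p=s["eef_pos"];r=R.from_euler("xyz",s["eef_rot"]).as_matrix()
f=s["wrist_force"]
print("t%.2f"%s["clock"],"p",p.round(2),"rpy",s["eef_rot"].round(4),"F",f.round(2),"gap",round(s["finger_gap"],1),"j",s["joints"].round(2))
if len(sys.argv)>3:
    t=np.array([float(a) for a in sys.argv[1:4]])
    d=r.T@(t-p)/200
    out=dict(zip(("tx","ty","tz"),d.round(5)))
    if len(sys.argv)>4:
        dy=np.radians(float(sys.argv[4]))-s["eef_rot"][2]; dy=(dy+np.pi)%(2*np.pi)-np.pi
        out["turn"]=round(-dy/np.pi,5)
    print(out,"mm",np.linalg.norm(d)*200)
E
python3 go.py 507.6 -147.8 120 -173.9; python3 go.py 375 -320 190 -173.9
```

```text
t0.10 p [ 242.97 -493.15  204.93] rpy [-1.5719e+00  1.0000e-04 -2.6838e+00] F [-0.35  0.54  0.05] gap 94.2 j [-1.18  0.3   1.52  0.    1.32 -0.07]
{'tx': np.float64(-1.95002), 'ty': np.float64(0.42587), 'tz': np.float64(-0.96367), 'turn': np.float64(0.11183)} mm 443.2888987022003
t0.10 p [ 242.97 -493.15  204.93] rpy [-1.5719e+00  1.0000e-04 -2.6838e+00] F [-0.35  0.54  0.05] gap 94.2 j [-1.18  0.3   1.52  0.    1.32 -0.07]
{'tx': np.float64(-0.97478), 'ty': np.float64(0.07527), 'tz': np.float64(-0.48474), 'turn': np.float64(0.11183)} mm 218.25164484027133
```

```bash
python3 -m creep '[{"tx":-0.2,"ty":0.015,"tz":-0.1,"turn":0.03,"fingers":0},{"tx":-0.4,"ty":0.03,"tz":-0.2,"turn":0.06,"fingers":0},{"tx":-0.6,"ty":0.045,"tz":-0.3,"turn":0.09,"fingers":0},{"tx":-0.8,"ty":0.06,"tz":-0.4,"turn":0.112,"fingers":0},{"tx":-0.97,"ty":0.07,"tz":-0.48,"turn":0.112,"fingers":0},{"tx":-0.97,"ty":0.07,"tz":-0.48,"turn":0.112,"fingers":0},{"tx":-0.97,"ty":0.07,"tz":-0.48,"turn":0.112,"fingers":0},{"tx":-0.97,"ty":0.07,"tz":-0.48,"turn":0.112,"fingers":0},{"tx":-0.97,"ty":0.07,"tz":-0.48,"turn":0.112,"fingers":0}]' 20; python3 go.py 507.6 -147.8 110 -173.9
```

```text
clock: 1.0
eef_pos: [374.0, -322.1, 191.0]
eef_rot: [-1.572, -0.0, -3.037]
wrist_force: [-0.2, -1.2, -0.2]
finger_gap: 25.3
t1.00 p [ 374.   -322.07  190.99] rpy [-1.5718e+00 -4.0000e-04 -3.0370e+00] F [-0.2  -1.21 -0.17] gap 25.3 j [-0.79  0.19  1.7   0.    1.26  0.68]
{'tx': np.float64(-0.75547), 'ty': np.float64(0.40543), 'tz': np.float64(-0.79649), 'turn': np.float64(-0.00061)} mm 234.05201607324898
```

```bash
python3 -m creep '[{"tx":-0.15,"ty":0.08,"tz":-0.16,"fingers":0},{"tx":-0.3,"ty":0.16,"tz":-0.32,"fingers":0},{"tx":-0.45,"ty":0.24,"tz":-0.48,"fingers":0},{"tx":-0.6,"ty":0.32,"tz":-0.64,"fingers":0},{"tx":-0.755,"ty":0.405,"tz":-0.796,"fingers":0},{"tx":-0.755,"ty":0.405,"tz":-0.796,"fingers":0},{"tx":-0.755,"ty":0.405,"tz":-0.796,"fingers":0},{"tx":-0.755,"ty":0.405,"tz":-0.796,"fingers":0}]'; python3 go.py 507.6 -147.8 55 -173.9;python3 - <<'E'
from cell import optics
import cv2, numpy as np
for n in ("top","side"):
    c=optics.camera(n); cv2.imwrite(f"pics/{n}1.png",c["frame"][:,:,::-1]); np.savez(f"{n}1.npz",**c)
im=cv2.imread("pics/side1.png")
cv2.imwrite("pics/s1z.png",cv2.resize(im[160:320,300:500],None,fx=3.5,fy=3.5,interpolation=cv2.INTER_CUBIC))
E
```

```text
t1.00 p [ 374.   -322.07  190.99] rpy [-1.5718e+00 -4.0000e-04 -3.0370e+00] F [-0.2  -1.21 -0.17] gap 25.3 j [-0.79  0.19  1.7   0.    1.26  0.68]
{'tx': np.float64(-0.75559), 'ty': np.float64(0.68043), 'tz': np.float64(-0.79621), 'turn': np.float64(-0.00061)} mm 258.29034872726584$[0]: bad value
```

View pics/s1z.png

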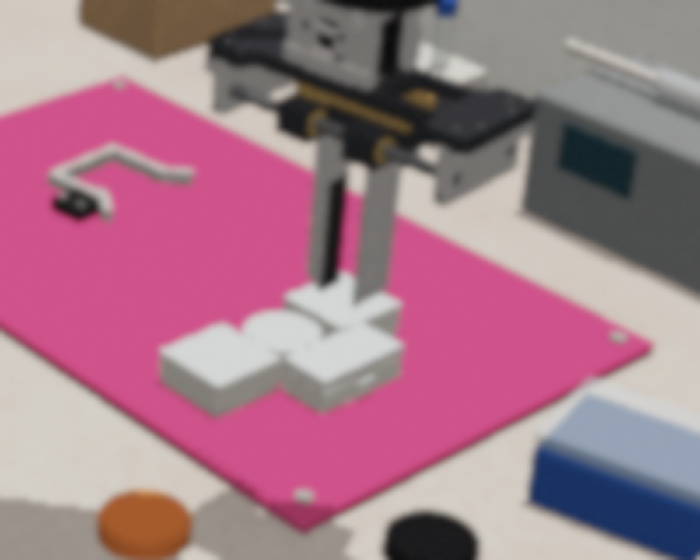

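View pics/top1.png

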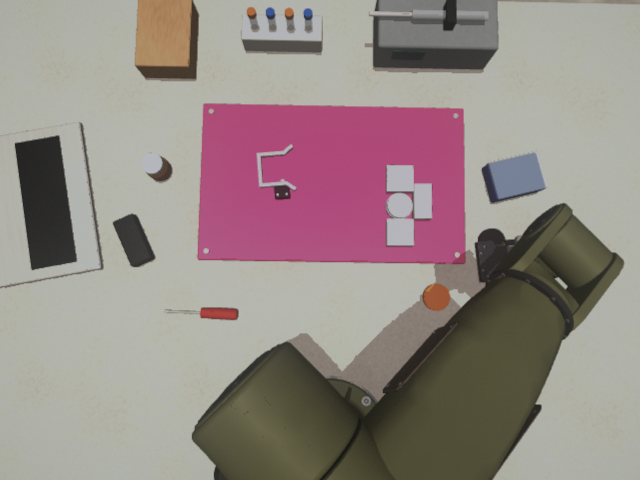

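The call was refused, probably because "turn" was missing, so I'll include it. The pictures show that the cluster is intact, with the dish at (400,205) in the top view.

```bash
python3 -m creep '[{"tx":-0.15,"ty":0.08,"tz":-0.16,"turn":0,"fingers":0},{"tx":-0.3,"ty":0.16,"tz":-0.32,"turn":0,"fingers":0},{"tx":-0.45,"ty":0.24,"tz":-0.48,"turn":0,"fingers":0},{"tx":-0.6,"ty":0.32,"tz":-0.64,"turn":0,"fingers":0},{"tx":-0.755,"ty":0.405,"tz":-0.796,"turn":0,"fingers":0},{"tx":-0.755,"ty":0.405,"tz":-0.796,"turn":0,"fingers":0},{"tx":-0.755,"ty":0.405,"tz":-0.796,"turn":0,"fingers":0},{"tx":-0.755,"ty":0.405,"tz":-0.796,"turn":0,"fingers":0}]'; python3 go.py 507.6 -147.8 50 -173.9;python3 - <<'E'
from cell import optics
import cv2, numpy as np
from h import *
from cell import monitor
p=monitor.read_state()["eef_pos"]
c=optics.camera("side"); im=np.ascontiguousarray(c["frame"][:,:,::-1]); np.savez("side2.npz",**c)
u=proj(c,[p]);print(u)
x,y=u[0].astype(int)
z=cv2.resize(im[y-80:y+60,x-90:x+90],None,fx=4,fy=4,interpolation=cv2.INTER_CUBIC)
q=((u[0]-[x-90,y-80]+.5)*4-.5).astype(int)
cv2.drawMarker(z,tuple(int(a) for a in q),(0,255,0),cv2.MARKER_CROSS,12,1)
cv2.imwrite("pics/s2z.png",z)
E
```

```text
clock: 1.9
eef_pos: [507.3, -148.9, 110.6]
eef_rot: [-1.571, 0.0, -3.038]
wrist_force: [-0.1, -0.8, 0.2]
finger_gap: 0.4
t1.90 p [ 507.27 -148.88  110.58] rpy [-1.5715e+00  1.0000e-04 -3.0381e+00] F [-0.07 -0.85  0.17] gap 0.4 j [-0.36  0.35  1.69  0.    1.1   1.11]
{'tx': np.float64(-0.00218), 'ty': np.float64(0.30289), 'tz': np.float64(-0.00502), 'turn': np.float64(-0.00096)} mm 60.58714883580667
[[382.36685338 227.01854371]]
```

View pics/s2z.png

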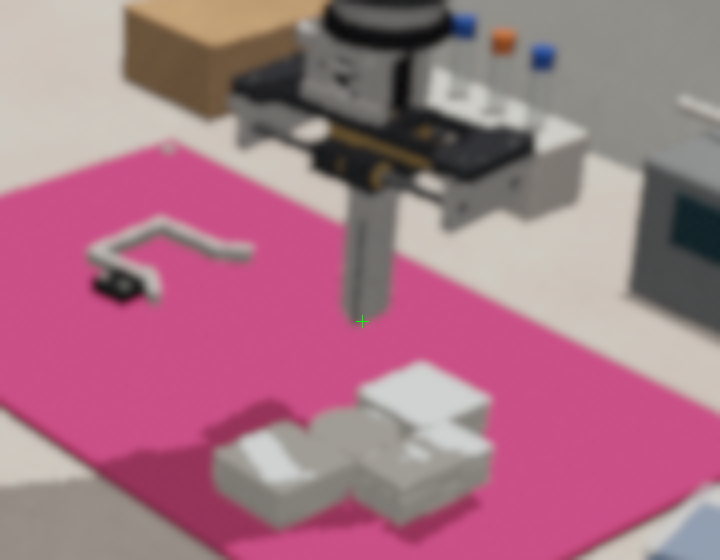

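```bash
python3 - <<'E'
from h import *
c=load("side1.npz"); print(proj(c,[507.6,-147.8,34.3]))
E
python3 -m creep '[{"tx":-0.002,"ty":0.15,"tz":-0.005,"turn":0,"fingers":0},{"tx":-0.002,"ty":0.28,"tz":-0.005,"turn":0,"fingers":0},{"tx":-0.002,"ty":0.33,"tz":-0.005,"turn":0,"fingers":0},{"tx":-0.002,"ty":0.345,"tz":-0.005,"turn":0,"fingers":0},{"tx":-0.002,"ty":0.345,"tz":-0.005,"turn":0,"fingers":0},{"tx":-0.002,"ty":0.345,"tz":-0.005,"turn":0,"fingers":0},{"tx":-0.002,"ty":0.345,"tz":-0.005,"turn":0,"fingers":0}]'; for i in 1 ; do python3 go.py 507.6 -147.8 36 -173.9; done
```

```text
[[380.07571196 253.93641011]]
clock: 2.65
eef_pos: [508.1, -148.2, 42.7]
eef_rot: [-1.571, 0.002, -3.039]
wrist_force: [0.2, 0.3, -0.1]
finger_gap: 0.3
t2.65 p [ 508.05 -148.19   42.73] rpy [-1.5706e+00  1.8000e-03 -3.0387e+00] F [ 0.23  0.25 -0.11] gap 0.3 j [-0.35  0.45  1.73  0.    0.96  1.11]
{'tx': np.float64(0.0021), 'ty': np.float64(0.03366), 'tz': np.float64(-0.00216), 'turn': np.float64(-0.00113)} mm 6.7581500549072375
```

```bash
python3 -m creep '[{"tx":0.0,"ty":0.01,"tz":0,"turn":0,"fingers":0},{"tx":0.0,"ty":0.018,"tz":0,"turn":0,"fingers":0},{"tx":0.0,"ty":0.018,"tz":0,"turn":0,"fingers":0},{"tx":0.0,"ty":0.018,"tz":0,"turn":0,"fingers":0},{"tx":0.0,"ty":0.018,"tz":0,"turn":0,"fingers":0}]'; python3 go.py
python3 -m creep '[{"tx":0.0,"ty":0.002,"tz":0,"turn":0,"fingers":0},{"tx":0.0,"ty":0.005,"tz":0,"turn":0,"fingers":0},{"tx":0.0,"ty":0.007,"tz":0,"turn":0,"fingers":0},{"tx":0.0,"ty":0.007,"tz":0,"turn":0,"fingers":0}]'; python3 go.py
```

```text
clock: 3.15
eef_pos: [508.1, -148.2, 39.1]
eef_rot: [-1.571, 0.002, -3.039]
wrist_force: [0.5, 0.7, 0.2]
finger_gap: 0.7
t3.15 p [ 508.06 -148.17   39.12] rpy [-1.5707e+00  1.8000e-03 -3.0387e+00] F [0.52 0.68 0.22] gap 0.7 j [-0.35  0.45  1.73  0.    0.95  1.11]
clock: 3.55
eef_pos: [508.0, -148.2, 37.6]
eef_rot: [-1.571, 0.002, -3.039]
wrist_force: [0.1, -0.2, 0.5]
finger_gap: 0.5
t3.55 p [ 508.02 -148.15   37.64] rpy [-1.5707e+00  1.6000e-03 -3.0387e+00] F [ 0.08 -0.21  0.5 ] gap 0.5 j [-0.35  0.46  1.73  0.    0.95  1.11]
```

```bash
python3 -m creep '[{"tx":0.0,"ty":0.003,"tz":0,"turn":0,"fingers":0},{"tx":0.0,"ty":0.006,"tz":0,"turn":0,"fingers":0},{"tx":0.0,"ty":0.006,"tz":0,"turn":0,"fingers":0}]'; python3 go.py
python3 -m creep '[{"tx":0.0,"ty":0.002,"tz":0,"turn":0,"fingers":0},{"tx":0.0,"ty":0.004,"tz":0,"turn":0,"fingers":0},{"tx":0.0,"ty":0.004,"tz":0,"turn":0,"fingers":0}]'; python3 go.py
```

```text
clock: 3.85
eef_pos: [508.0, -148.1, 36.4]
eef_rot: [-1.571, 0.002, -3.039]
wrist_force: [-0.2, -0.4, -0.9]
finger_gap: 0.4
t3.85 p [ 508.   -148.13   36.36] rpy [-1.5708e+00  1.5000e-03 -3.0386e+00] F [-0.18 -0.43 -0.88] gap 0.4 j [-0.35  0.46  1.73  0.    0.95  1.11]
clock: 4.15
eef_pos: [507.9, -148.1, 35.5]
eef_rot: [-1.571, 0.001, -3.039]
wrist_force: [-0.5, -0.2, -1.0]
finger_gap: 0.3
t4.15 p [ 507.93 -148.1    35.47] rpy [-1.5708e+00  1.4000e-03 -3.0386e+00] F [-0.51 -0.23 -1.  ] gap 0.3 j [-0.35  0.46  1.74  0.    0.94  1.11]
```

```bash
python3 -m creep '[{"tx":0.0,"ty":0.0015,"tz":0,"turn":0,"fingers":0},{"tx":0.0,"ty":0.003,"tz":0,"turn":0,"fingers":0},{"tx":0.0,"ty":0.003,"tz":0,"turn":0,"fingers":0}]'; python3 go.py

```

```text
clock: 4.45
eef_pos: [507.9, -148.1, 34.8]
eef_rot: [-1.571, 0.001, -3.039]
wrist_force: [-0.6, 0.7, 0.3]
finger_gap: 0.2
t4.45 p [ 507.95 -148.13   34.83] rpy [-1.5708e+00  1.4000e-03 -3.0387e+00] F [-0.64  0.69  0.33] gap 0.2 j [-0.35  0.46  1.74  0.    0.94  1.11]
```

```bash
python3 -m creep '[{"tx":0.0,"ty":0.0015,"tz":0,"turn":0,"fingers":0},{"tx":0.0,"ty":0.003,"tz":0,"turn":0,"fingers":0},{"tx":0.0,"ty":0.003,"tz":0,"turn":0,"fingers":0}]'; python3 go.py

```

```text
clock: 4.75
eef_pos: [508.0, -148.1, 34.4]
eef_rot: [-1.571, 0.002, -3.039]
wrist_force: [-1.0, 1.3, 3.7]
finger_gap: 0.2
t4.75 p [ 507.99 -148.12   34.42] rpy [-1.5708e+00  1.5000e-03 -3.0386e+00] F [-1.02  1.31  3.65] gap 0.2 j [-0.35  0.46  1.74  0.    0.94  1.11]
```

```bash
python3 -m creep '[{"tx":0.0,"ty":0.001,"tz":0,"turn":0,"fingers":0},{"tx":0.0,"ty":0.002,"tz":0,"turn":0,"fingers":0},{"tx":0.0,"ty":0.002,"tz":0,"turn":0,"fingers":0}]'; python3 go.py

```

```text
clock: 5.05
eef_pos: [508.1, -148.2, 34.2]
eef_rot: [-1.571, 0.002, -3.039]
wrist_force: [-1.5, 0.5, 6.4]
finger_gap: 0.5
t5.05 p [ 508.07 -148.17   34.23] rpy [-1.5707e+00  1.7000e-03 -3.0387e+00] F [-1.45  0.49  6.37] gap 0.5 j [-0.35  0.46  1.74  0.    0.94  1.11]
```

```bash
python3 -m creep '[{"tx":-0.001,"ty":0.001,"tz":-0.01,"turn":0,"fingers":0},{"tx":-0.0025,"ty":0.001,"tz":-0.02,"turn":0,"fingers":0},{"tx":-0.0035,"ty":0.001,"tz":-0.03,"turn":0,"fingers":0},{"tx":-0.005,"ty":0.001,"tz":-0.04,"turn":0,"fingers":0},{"tx":-0.006,"ty":0.001,"tz":-0.05,"turn":0,"fingers":0}]'; python3 go.py
python3 - <<'E'
from cell import optics
import cv2, numpy as np
c=optics.camera("side"); im=np.ascontiguousarray(c["frame"][:,:,::-1]); np.savez("side3.npz",**c)
cv2.imwrite("pics/s3z.png",cv2.resize(im[190:320,310:460],None,fx=4,fy=4,interpolation=cv2.INTER_CUBIC))
E
```

```text
clock: 5.55
eef_pos: [508.5, -138.2, 34.3]
eef_rot: [-1.57, 0.002, -3.039]
wrist_force: [-0.5, -2.1, 5.7]
finger_gap: 0.4
t5.55 p [ 508.5  -138.25   34.3 ] rpy [-1.5700e+00  2.4000e-03 -3.0386e+00] F [-0.52 -2.11  5.71] gap 0.4 j [-0.34  0.46  1.74  0.    0.94  1.13]
```

View pics/s3z.png

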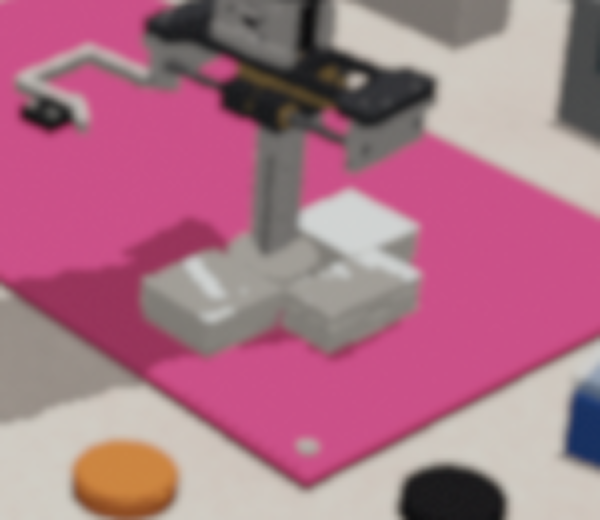

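```bash
python3 -m creep '[{"tx":-0.0017,"ty":0.001,"tz":-0.015,"turn":0,"fingers":0},{"tx":-0.0035,"ty":0.001,"tz":-0.03,"turn":0,"fingers":0},{"tx":-0.005,"ty":0.001,"tz":-0.045,"turn":0,"fingers":0},{"tx":-0.007,"ty":0.001,"tz":-0.06,"turn":0,"fingers":0},{"tx":-0.009,"ty":0.001,"tz":-0.075,"turn":0,"fingers":0},{"tx":-0.0107,"ty":0.001,"tz":-0.09,"turn":0,"fingers":0},{"tx":-0.0125,"ty":0.001,"tz":-0.105,"turn":0,"fingers":0}]'; python3 go.py
python3 - <<'E'
from cell import optics
import cv2, numpy as np
c=optics.camera("top"); im=np.ascontiguousarray(c["frame"][:,:,::-1]); np.savez("top4.npz",**c)
cv2.imwrite("pics/t4z.png",cv2.resize(im[120:280,300:480],None,fx=4,fy=4,interpolation=cv2.INTER_CUBIC))
c=optics.camera("side"); im=np.ascontiguousarray(c["frame"][:,:,::-1])
cv2.imwrite("pics/s4z.png",cv2.resize(im[190:320,310:460],None,fx=4,fy=4,interpolation=cv2.INTER_CUBIC))
E
```

```text
clock: 6.3
eef_pos: [509.1, -116.9, 34.3]
eef_rot: [-1.57, 0.003, -3.038]
wrist_force: [-0.5, -2.3, 5.1]
finger_gap: 0.3
t6.30 p [ 509.11 -116.92   34.34] rpy [-1.5696  0.0031 -3.0385] F [-0.52 -2.35  5.1 ] gap 0.3 j [-0.3   0.45  1.76  0.    0.93  1.17]
```

View pics/s4z.png

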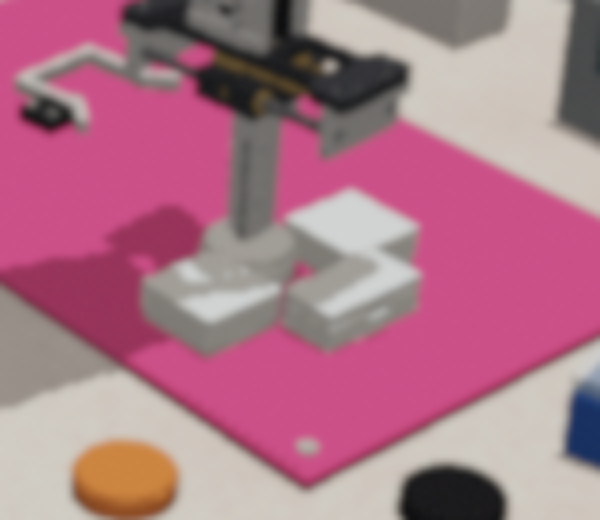

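View pics/t4z.png

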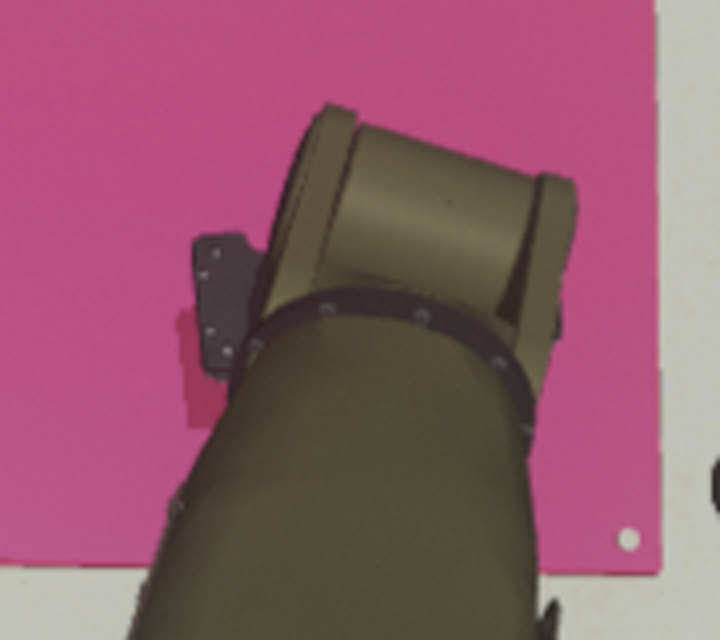

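The dish follows the finger and is half out at (250,250) in the side zoom. The square dishes and box haven't moved, and the arm hides the cluster from the top camera. I'll keep drawing it out.

```bash
python3 -m creep '[{"tx":-0.002,"ty":0.0014,"tz":-0.018,"turn":0,"fingers":0},{"tx":-0.004,"ty":0.0014,"tz":-0.036,"turn":0,"fingers":0},{"tx":-0.0064,"ty":0.0014,"tz":-0.054,"turn":0,"fingers":0},{"tx":-0.0085,"ty":0.0014,"tz":-0.072,"turn":0,"fingers":0},{"tx":-0.0107,"ty":0.0014,"tz":-0.09,"turn":0,"fingers":0},{"tx":-0.0128,"ty":0.0014,"tz":-0.108,"turn":0,"fingers":0},{"tx":-0.015,"ty":0.0014,"tz":-0.126,"turn":0,"fingers":0},{"tx":-0.017,"ty":0.0014,"tz":-0.144,"turn":0,"fingers":0},{"tx":-0.0193,"ty":0.0014,"tz":-0.162,"turn":0,"fingers":0},{"tx":-0.0214,"ty":0.0014,"tz":-0.18,"turn":0,"fingers":0}]'; python3 go.py

```

```text
clock: 7.4
eef_pos: [510.0, -80.4, 34.3]
eef_rot: [-1.569, 0.004, -3.038]
wrist_force: [-0.6, -1.6, 5.3]
finger_gap: 1.0
t7.40 p [510.   -80.37  34.29] rpy [-1.5694  0.004  -3.0382] F [-0.64 -1.57  5.33] gap 1.0 j [-0.23  0.44  1.77 -0.    0.93  1.24]
```

```bash
python3 go.py 554 -24 34.2; python3 go.py 599 33 34.2
```

```text
t7.40 p [510.   -80.37  34.29] rpy [-1.5694  0.004  -3.0382] F [-0.64 -1.57  5.33] gap 1.0 j [-0.23  0.44  1.77 -0.    0.93  1.24]
{'tx': np.float64(-0.24792), 'ty': np.float64(0.00106), 'tz': np.float64(-0.25765)} mm 71.51196052777293
t7.40 p [510.   -80.37  34.29] rpy [-1.5694  0.004  -3.0382] F [-0.64 -1.57  5.33] gap 1.0 j [-0.23  0.44  1.77 -0.    0.93  1.24]
{'tx': np.float64(-0.50112), 'ty': np.float64(0.00171), 'tz': np.float64(-0.51792)} mm 144.1337011386665
```

```bash
python3 -m creep '[{"tx":-0.015,"ty":0.0014,"tz":-0.0155,"turn":0,"fingers":0},{"tx":-0.032,"ty":0.0014,"tz":-0.033,"turn":0,"fingers":0},{"tx":-0.05,"ty":0.0014,"tz":-0.052,"turn":0,"fingers":0},{"tx":-0.07,"ty":0.0014,"tz":-0.0725,"turn":0,"fingers":0},{"tx":-0.09,"ty":0.0015,"tz":-0.093,"turn":0,"fingers":0},{"tx":-0.11,"ty":0.0015,"tz":-0.114,"turn":0,"fingers":0},{"tx":-0.13,"ty":0.0016,"tz":-0.135,"turn":0,"fingers":0},{"tx":-0.15,"ty":0.0016,"tz":-0.156,"turn":0,"fingers":0},{"tx":-0.17,"ty":0.0017,"tz":-0.176,"turn":0,"fingers":0},{"tx":-0.19,"ty":0.0017,"tz":-0.197,"turn":0,"fingers":0},{"tx":-0.21,"ty":0.0018,"tz":-0.218,"turn":0,"fingers":0},{"tx":-0.23,"ty":0.0018,"tz":-0.239,"turn":0,"fingers":0},{"tx":-0.248,"ty":0.0018,"tz":-0.257,"turn":0,"fingers":0}]'; python3 go.py 599 33 34.2
python3 - <<'E'
from cell import optics
import cv2, numpy as np
c=optics.camera("side"); im=np.ascontiguousarray(c["frame"][:,:,::-1])
cv2.imwrite("pics/s5z.png",cv2.resize(im[170:300,300:450],None,fx=4,fy=4,interpolation=cv2.INTER_CUBIC))
E
```

```text
clock: 8.7
eef_pos: [554.3, -24.0, 34.3]
eef_rot: [-1.569, 0.004, -3.038]
wrist_force: [-0.3, -1.6, 5.4]
finger_gap: 0.3
t8.70 p [554.3  -23.99  34.26] rpy [-1.5691  0.0043 -3.0381] F [-0.34 -1.6   5.37] gap 0.3 j [-0.11  0.51  1.66 -0.    0.97  1.36]
{'tx': np.float64(-0.25171), 'ty': np.float64(0.00095), 'tz': np.float64(-0.26032)} mm 72.42294438233372
```

View pics/s5z.png

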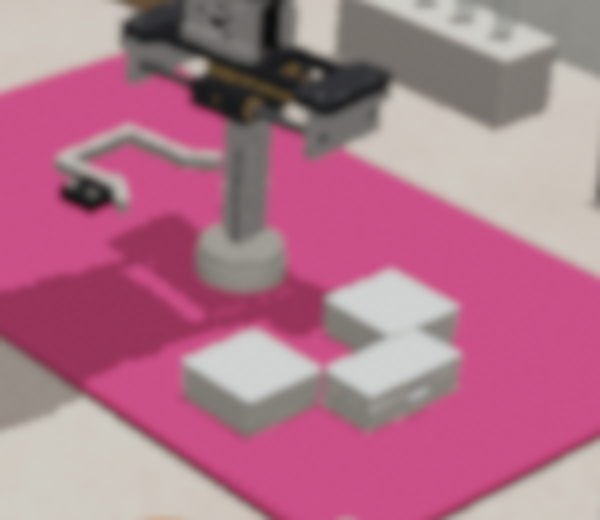

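```bash
python3 -m creep '[{"tx":-0.018,"ty":0.0014,"tz":-0.019,"turn":0,"fingers":0},{"tx":-0.038,"ty":0.0014,"tz":-0.039,"turn":0,"fingers":0},{"tx":-0.06,"ty":0.0014,"tz":-0.062,"turn":0,"fingers":0},{"tx":-0.08,"ty":0.0014,"tz":-0.083,"turn":0,"fingers":0},{"tx":-0.1,"ty":0.0015,"tz":-0.103,"turn":0,"fingers":0},{"tx":-0.12,"ty":0.0015,"tz":-0.124,"turn":0,"fingers":0},{"tx":-0.14,"ty":0.0016,"tz":-0.145,"turn":0,"fingers":0},{"tx":-0.16,"ty":0.0016,"tz":-0.165,"turn":0,"fingers":0},{"tx":-0.18,"ty":0.0017,"tz":-0.186,"turn":0,"fingers":0},{"tx":-0.2,"ty":0.0017,"tz":-0.207,"turn":0,"fingers":0},{"tx":-0.22,"ty":0.0018,"tz":-0.228,"turn":0,"fingers":0},{"tx":-0.24,"ty":0.0018,"tz":-0.248,"turn":0,"fingers":0},{"tx":-0.251,"ty":0.0018,"tz":-0.26,"turn":0,"fingers":0}]'; python3 go.py 599 33 34.2
python3 - <<'E'
from cell import optics
import cv2, numpy as np
for n in ("top","side"):
    c=optics.camera(n); im=np.ascontiguousarray(c["frame"][:,:,::-1]); np.savez(n+"6.npz",**c)
    if n=="top": cv2.imwrite("pics/t6z.png",cv2.resize(im[110:270,220:420],None,fx=4,fy=4,interpolation=cv2.INTER_CUBIC))
    else: cv2.imwrite("pics/s6z.png",cv2.resize(im[160:290,290:440],None,fx=4,fy=4,interpolation=cv2.INTER_CUBIC))
E
```

```text
clock: 10.05
eef_pos: [599.5, 33.6, 34.3]
eef_rot: [-1.569, 0.005, -3.038]
wrist_force: [-1.3, -1.6, 5.6]
finger_gap: 0.3
t10.05 p [599.5   33.64  34.28] rpy [-1.5691  0.0049 -3.0377] F [-1.34 -1.57  5.56] gap 0.3 j [-0.    0.59  1.53 -0.    1.02  1.46]
{'tx': np.float64(0.00281), 'ty': np.float64(0.00039), 'tz': np.float64(0.00293)} mm 0.8161664027614985
```

View pics/s6z.png

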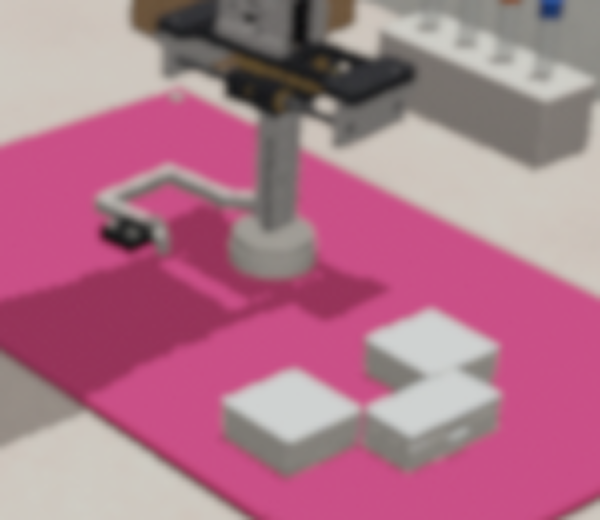

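View pics/t6z.png

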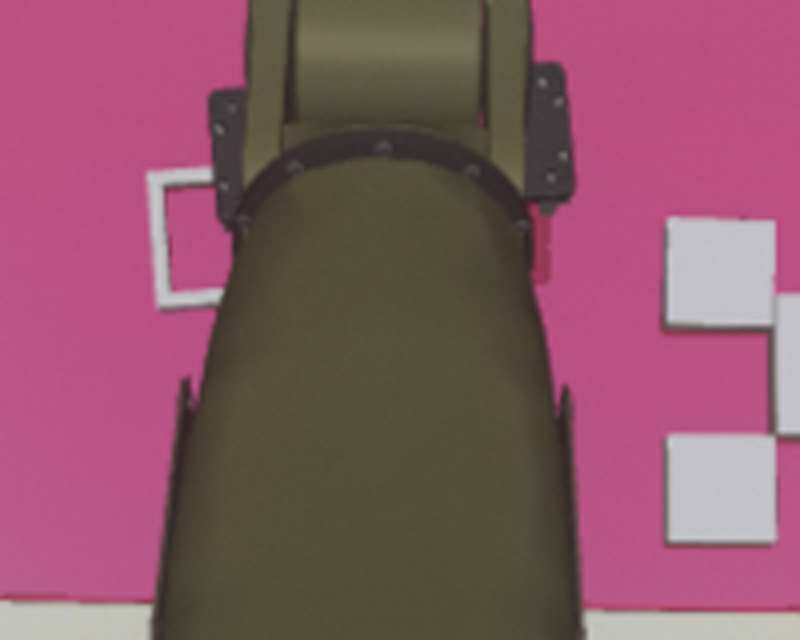

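```bash
python3 - <<'E'
from h import *
c=load("side6.npz"); S=4; u0,v0=290,160
im=np.ascontiguousarray(c["frame"][160:290,290:440,::-1]); im=cv2.resize(im,None,fx=S,fy=S,interpolation=cv2.INTER_CUBIC)
def dr(X,col,cl=False):
    q=((proj(c,X)-[u0,v0]+.5)*S-.5)
    cv2.polylines(im,[np.round(q).astype(np.int32)],cl,col,1,cv2.LINE_AA)
a=np.linspace(0,2*np.pi,60)
C=np.array([599.0,34.0])
for r,z,k in ((30,12,(0,255,0)),(28,34.5,(255,0,0))): dr(np.c_[C[0]+r*np.cos(a),C[1]+r*np.sin(a),np.full(60,z)],k,True)
seat=np.array([588.2,132.4]); th=np.radians(96.1); u=np.array([np.cos(th),np.sin(th)]); v=np.array([-u[1],u[0]])
for s in(1,-1):
  dr(np.array([np.r_[seat+x*u+y*v,23] for x,y in ((-43,s*46),(-25,s*31),(30,s*31),(30,0))]),(0,255,255))
cv2.imwrite("pics/s6o.png",cv2.resize(im,(780,676)))
E
```

```text
(no output)
```

View pics/s6o.png

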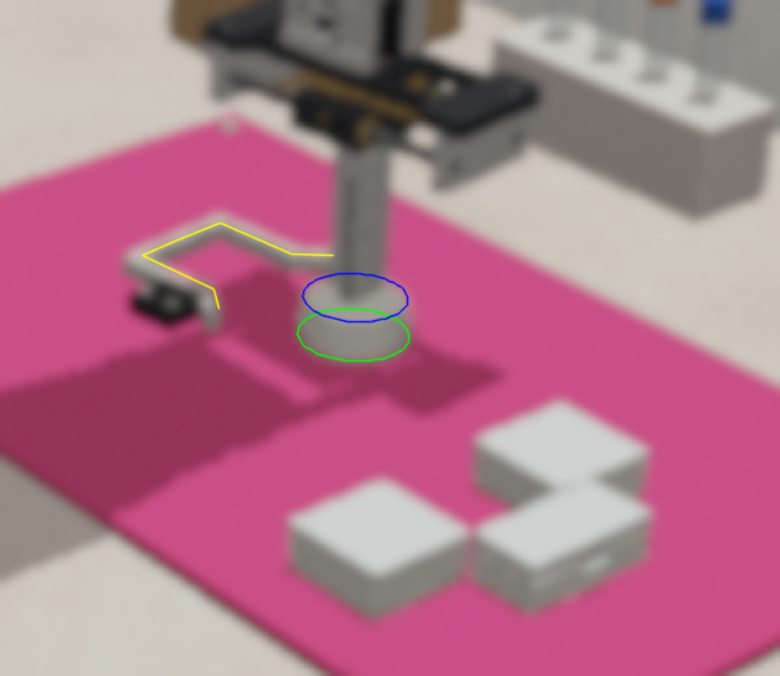

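```bash
python3 go.py 592.9 92.2 34.2
```

```text
t10.15 p [599.6   33.84  34.31] rpy [-1.5693  0.0054 -3.0376] F [1.02 1.68 4.53] gap 0.7 j [-0.    0.59  1.53 -0.    1.02  1.46]
{'tx': np.float64(0.00302), 'ty': np.float64(9e-05), 'tz': np.float64(-0.29371)} mm 58.74539708851066
```

```bash
python3 -m creep '[{"tx":0,"ty":0.0014,"tz":-0.015,"turn":0,"fingers":0},{"tx":0.0004,"ty":0.0014,"tz":-0.035,"turn":0,"fingers":0},{"tx":0.0006,"ty":0.0014,"tz":-0.055,"turn":0,"fingers":0},{"tx":0.0008,"ty":0.0014,"tz":-0.075,"turn":0,"fingers":0},{"tx":0.001,"ty":0.0013,"tz":-0.095,"turn":0,"fingers":0},{"tx":0.0012,"ty":0.0013,"tz":-0.115,"turn":0,"fingers":0},{"tx":0.0014,"ty":0.0013,"tz":-0.135,"turn":0,"fingers":0},{"tx":0.0016,"ty":0.0012,"tz":-0.155,"turn":0,"fingers":0},{"tx":0.0018,"ty":0.0012,"tz":-0.175,"turn":0,"fingers":0},{"tx":0.002,"ty":0.0012,"tz":-0.195,"turn":0,"fingers":0},{"tx":0.0022,"ty":0.0011,"tz":-0.215,"turn":0,"fingers":0},{"tx":0.0024,"ty":0.0011,"tz":-0.235,"turn":0,"fingers":0},{"tx":0.0026,"ty":0.0011,"tz":-0.255,"turn":0,"fingers":0},{"tx":0.003,"ty":0.001,"tz":-0.275,"turn":0,"fingers":0},{"tx":0.003,"ty":0.001,"tz":-0.29,"turn":0,"fingers":0}]'; python3 go.py 588.2 132.4 34.2
python3 - <<'E'
from cell import optics
import cv2, numpy as np
for n in ("side",):
    c=optics.camera(n); im=np.ascontiguousarray(c["frame"][:,:,::-1]); np.savez(n+"7.npz",**c)
    cv2.imwrite("pics/s7z.png",cv2.resize(im[170:260,290:390],None,fx=6,fy=6,interpolation=cv2.INTER_CUBIC))
E
```

```text
clock: 11.65
eef_pos: [593.3, 91.6, 34.3]
eef_rot: [-1.569, 0.006, -3.037]
wrist_force: [0.1, -1.5, 5.0]
finger_gap: 0.8
t11.65 p [593.28  91.61  34.31] rpy [-1.5691  0.0062 -3.0375] F [ 0.06 -1.48  5.  ] gap 0.8 j [ 0.09  0.59  1.53 -0.    1.02  1.56]
{'tx': np.float64(0.00405), 'ty': np.float64(0.0002), 'tz': np.float64(-0.20546)} mm 41.10037441533264
```

View pics/s7z.png

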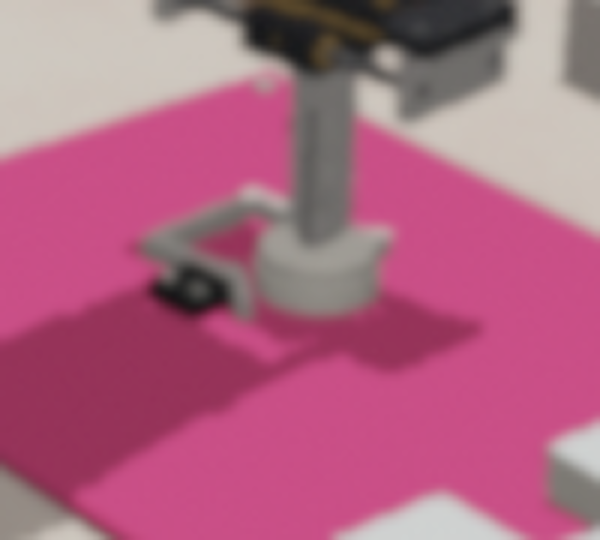

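```bash
python3 -m creep '[{"tx":0,"ty":0.002,"tz":0,"turn":0,"fingers":0},{"tx":0,"ty":0.003,"tz":0,"turn":0,"fingers":0},{"tx":0,"ty":0.004,"tz":0,"turn":0,"fingers":0},{"tx":0,"ty":0.0045,"tz":0,"turn":0,"fingers":0},{"tx":0,"ty":0.0045,"tz":0,"turn":0,"fingers":0}]'; python3 go.py 588.2 132.4 34.2; python3 go.py
```

```text
clock: 12.2
eef_pos: [593.4, 92.1, 34.0]
eef_rot: [-1.569, 0.007, -3.037]
wrist_force: [-2.4, -0.6, 8.9]
finger_gap: 0.3
t12.20 p [593.4   92.09  33.95] rpy [-1.5693  0.0067 -3.0372] F [-2.38 -0.63  8.85] gap 0.3 j [ 0.09  0.59  1.53 -0.    1.02  1.56]
{'tx': np.float64(0.00484), 'ty': np.float64(-0.00159), 'tz': np.float64(-0.20314)} mm 40.63988625760909
t12.20 p [593.4   92.09  33.95] rpy [-1.5693  0.0067 -3.0372] F [-2.38 -0.63  8.85] gap 0.3 j [ 0.09  0.59  1.53 -0.    1.02  1.56]
```

```bash
python3 -m creep '[{"tx":0,"ty":0.0033,"tz":-0.01,"turn":0,"fingers":0},{"tx":0,"ty":0.0033,"tz":-0.02,"turn":0,"fingers":0},{"tx":0.0005,"ty":0.0033,"tz":-0.03,"turn":0,"fingers":0},{"tx":0.0005,"ty":0.0033,"tz":-0.04,"turn":0,"fingers":0},{"tx":0.001,"ty":0.0033,"tz":-0.05,"turn":0,"fingers":0},{"tx":0.001,"ty":0.0033,"tz":-0.06,"turn":0,"fingers":0}]'; python3 go.py 588.7 132 34.2
```

```text
clock: 12.8
eef_pos: [592.8, 103.8, 34.1]
eef_rot: [-1.569, 0.009, -3.037]
wrist_force: [0.9, -5.8, 9.4]
finger_gap: 0.6
t12.80 p [592.78 103.75  34.1 ] rpy [-1.5686  0.009  -3.0372] F [ 0.88 -5.83  9.45] gap 0.6 j [ 0.11  0.59  1.52 -0.    1.01  1.58]
{'tx': np.float64(0.00558), 'ty': np.float64(-0.00087), 'tz': np.float64(-0.14259)} mm 28.53990910879725
```

```bash
cat > look.py <<'E'
import sys
from cell import optics
from h import *
n=sys.argv[1]
c=optics.camera("side"); im=np.ascontiguousarray(c["frame"][:,:,::-1]); np.savez(n+".npz",**c)
cv2.imwrite(f"pics/{n}.png",cv2.resize(im[170:260,290:390],None,fx=7,fy=6.5,interpolation=cv2.INTER_CUBIC))
E
python3 look.py s8; python3 go.py
```

```text
t12.85 p [592.7  104.01  34.05] rpy [-1.5686  0.0088 -3.037 ] F [ 1.59 -2.6   8.34] gap 0.4 j [ 0.11  0.59  1.52 -0.    1.01  1.58]
```

View pics/s8.png

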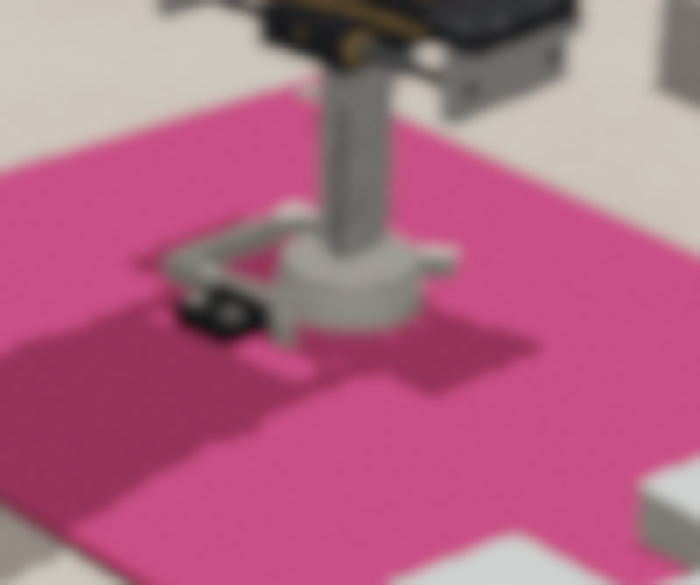

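```bash
python3 -m creep '[{"tx":0,"ty":0.004,"tz":0,"turn":0,"fingers":0},{"tx":0,"ty":0.0045,"tz":-0.006,"turn":0,"fingers":0},{"tx":0,"ty":0.0045,"tz":-0.014,"turn":0,"fingers":0},{"tx":0.0005,"ty":0.0045,"tz":-0.022,"turn":0,"fingers":0},{"tx":0.0005,"ty":0.0045,"tz":-0.03,"turn":0,"fingers":0},{"tx":0.001,"ty":0.0045,"tz":-0.038,"turn":0,"fingers":0}]'; python3 go.py 588.7 132 34.2; python3 look.py s9
```

```text
clock: 13.45
eef_pos: [592.3, 111.0, 33.9]
eef_rot: [-1.568, 0.01, -3.037]
wrist_force: [-0.3, -6.4, 9.7]
finger_gap: 0.6
t13.45 p [592.3  110.97  33.9 ] rpy [-1.5676  0.0102 -3.0372] F [-0.35 -6.41  9.7 ] gap 0.6 j [ 0.13  0.6   1.52 -0.    1.01  1.59]
{'tx': np.float64(0.0069), 'ty': np.float64(-0.00191), 'tz': np.float64(-0.10646)} mm 21.34082410434115
```

View pics/s9.png

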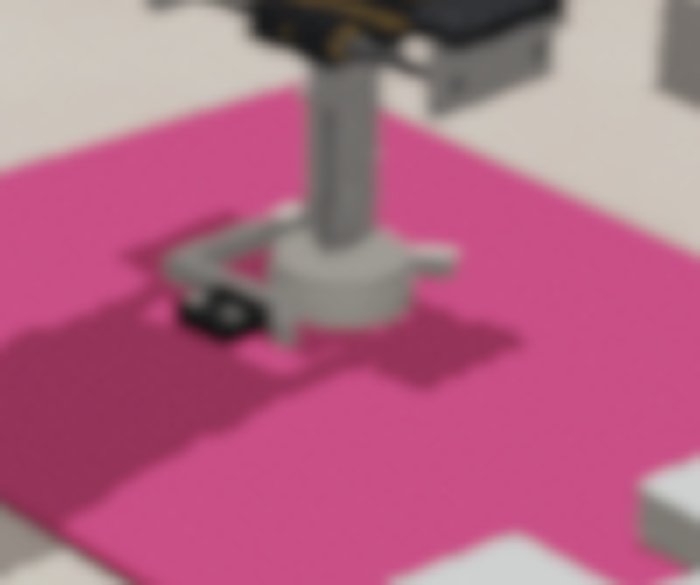

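```bash
python3 -m creep '[{"tx":0,"ty":0.005,"tz":0,"turn":0,"fingers":0},{"tx":0,"ty":0.006,"tz":0,"turn":0,"fingers":0},{"tx":0,"ty":0.006,"tz":-0.004,"turn":0,"fingers":0}]'; python3 go.py 588.7 132 34.2
```

```text
clock: 13.8
eef_pos: [592.4, 111.5, 33.6]
eef_rot: [-1.567, 0.011, -3.037]
wrist_force: [-4.4, -6.2, 13.8]
finger_gap: 0.4
t13.80 p [592.43 111.52  33.6 ] rpy [-1.5668  0.0107 -3.037 ] F [-4.37 -6.17 13.8 ] gap 0.4 j [ 0.13  0.6   1.52 -0.    1.01  1.6 ]
{'tx': np.float64(0.00783), 'ty': np.float64(-0.00348), 'tz': np.float64(-0.10376)} mm 20.82306356293326
```

```bash
python3 -m creep '[{"tx":0.002,"ty":0.003,"tz":-0.002,"turn":0,"fingers":0},{"tx":0.004,"ty":0.0033,"tz":-0.008,"turn":0,"fingers":0},{"tx":0.006,"ty":0.0033,"tz":-0.016,"turn":0,"fingers":0},{"tx":0.006,"ty":0.0033,"tz":-0.024,"turn":0,"fingers":0}]'; python3 go.py 588.7 132 34.2; python3 look.py s10
```

```text
clock: 14.2
eef_pos: [591.7, 115.7, 33.9]
eef_rot: [-1.566, 0.013, -3.037]
wrist_force: [1.4, -4.0, 9.5]
finger_gap: 0.2
t14.20 p [591.73 115.72  33.93] rpy [-1.566   0.0134 -3.0372] F [ 1.41 -4.04  9.46] gap 0.2 j [ 0.13  0.59  1.52 -0.01  1.01  1.6 ]
{'tx': np.float64(0.00655), 'ty': np.float64(-0.00185), 'tz': np.float64(-0.08255)} mm 16.565420617706362
```

View pics/s10.png

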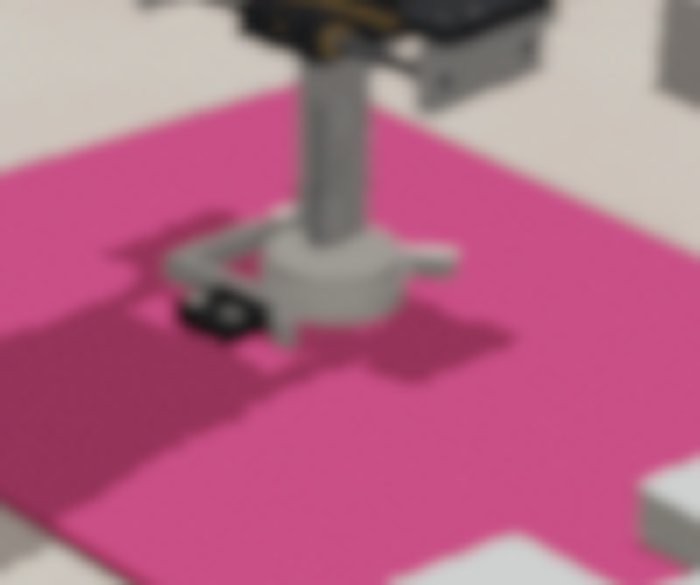

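```bash
python3 -m creep '[{"tx":0.002,"ty":0.0045,"tz":-0.002,"turn":0,"fingers":0},{"tx":0.004,"ty":0.0045,"tz":-0.01,"turn":0,"fingers":0},{"tx":0.005,"ty":0.0043,"tz":-0.018,"turn":0,"fingers":0},{"tx":0.005,"ty":0.0042,"tz":-0.027,"turn":0,"fingers":0},{"tx":0.005,"ty":0.0042,"tz":-0.036,"turn":0,"fingers":0}]'; python3 go.py 588.7 132 34.2; python3 look.py s11
```

```text
clock: 14.75
eef_pos: [591.0, 122.8, 34.0]
eef_rot: [-1.566, 0.016, -3.037]
wrist_force: [1.5, -4.4, 8.4]
finger_gap: 0.9
t14.75 p [591.01 122.85  34.01] rpy [-1.5656  0.0161 -3.0371] F [ 1.53 -4.39  8.41] gap 0.9 j [ 0.15  0.59  1.52 -0.01  1.01  1.62]
{'tx': np.float64(0.00672), 'ty': np.float64(-0.00129), 'tz': np.float64(-0.04672)} mm 9.443140541553488
```

View pics/s11.png

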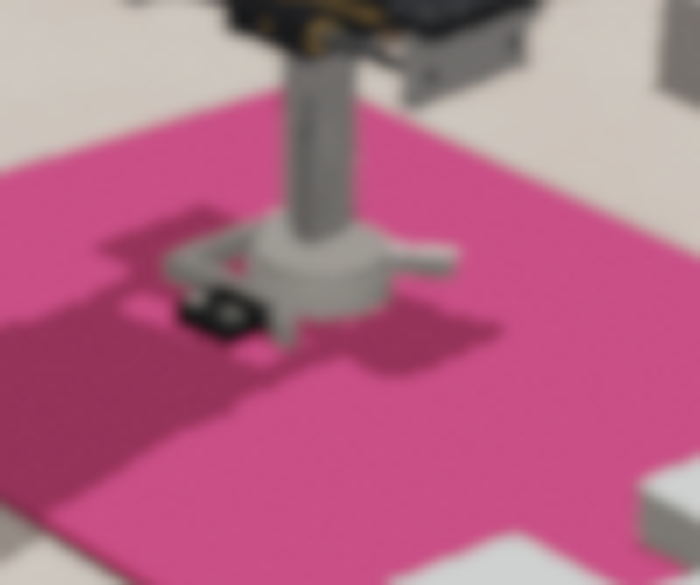

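```bash
python3 -m creep '[{"tx":0.002,"ty":0.004,"tz":-0.005,"turn":0,"fingers":0},{"tx":0.003,"ty":0.004,"tz":-0.014,"turn":0,"fingers":0},{"tx":0.004,"ty":0.004,"tz":-0.023,"turn":0,"fingers":0},{"tx":0.004,"ty":0.004,"tz":-0.032,"turn":0,"fingers":0},{"tx":0.004,"ty":0.004,"tz":-0.041,"turn":0,"fingers":0}]'; python3 go.py 588.7 132 34.2; python3 look.py s12
```

```text
clock: 15.3
eef_pos: [590.2, 131.1, 34.0]
eef_rot: [-1.565, 0.018, -3.037]
wrist_force: [1.7, -2.1, 8.5]
finger_gap: 0.5
t15.30 p [590.18 131.11  34.02] rpy [-1.5654  0.0184 -3.037 ] F [ 1.7  -2.15  8.5 ] gap 0.5 j [ 0.16  0.6   1.52 -0.01  1.01  1.63]
{'tx': np.float64(0.00686), 'ty': np.float64(-0.00107), 'tz': np.float64(-0.00518)} mm 1.7315630327080505
```

View pics/s12.png

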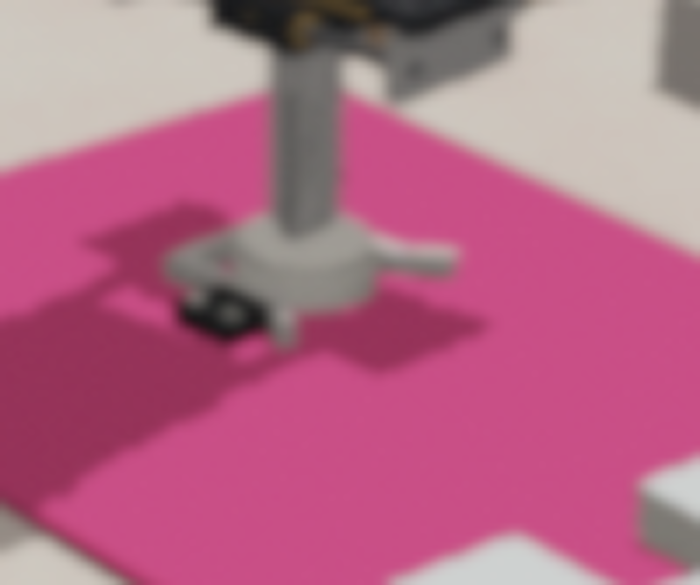

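```bash
python3 -m creep '[{"tx":0.001,"ty":0.0035,"tz":-0.006,"turn":0,"fingers":0},{"tx":0.002,"ty":0.0035,"tz":-0.012,"turn":0,"fingers":0},{"tx":0.002,"ty":0.0035,"tz":-0.018,"turn":0,"fingers":0}]'; python3 go.py 588.7 132 34.2;python3 -m creep '[{"tx":0.0,"ty":0.0035,"tz":-0.006,"turn":0,"fingers":0},{"tx":0.0,"ty":0.0035,"tz":-0.012,"turn":0,"fingers":0},{"tx":0.00,"ty":0.0035,"tz":-0.018,"turn":0,"fingers":0}]'; python3 go.py 588.7 132 34.2; python3 look.py s13
```

```text
clock: 15.65
eef_pos: [590.0, 134.8, 34.0]
eef_rot: [-1.565, 0.02, -3.037]
wrist_force: [-0.7, -3.7, 7.9]
finger_gap: 0.5
t15.65 p [589.95 134.79  34.02] rpy [-1.5652  0.0199 -3.0369] F [-0.67 -3.75  7.88] gap 0.5 j [ 0.17  0.6   1.52 -0.01  1.    1.64]
{'tx': np.float64(0.00767), 'ty': np.float64(-0.00098), 'tz': np.float64(0.01325)} mm 3.0680650664217444
clock: 15.95
eef_pos: [590.2, 137.9, 34.0]
eef_rot: [-1.564, 0.021, -3.037]
wrist_force: [-0.3, -5.3, 8.7]
finger_gap: 0.6
t15.95 p [590.16 137.88  34.  ] rpy [-1.5643  0.0213 -3.037 ] F [-0.25 -5.29  8.66] gap 0.6 j [ 0.17  0.6   1.52 -0.01  1.    1.64]
{'tx': np.float64(0.01029), 'ty': np.float64(-0.00104), 'tz': np.float64(0.02849)} mm 6.062125998735925
```

View pics/s13.png

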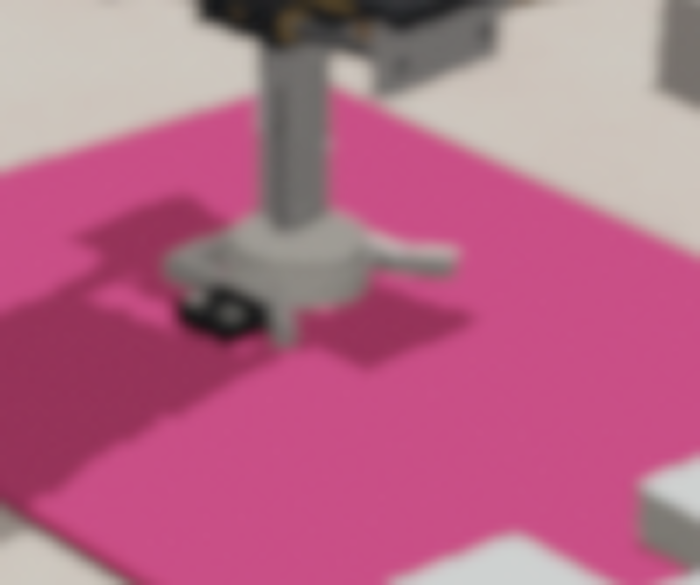

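```bash
python3 -m creep '[{"tx":0.001,"ty":0.0038,"tz":-0.006,"turn":0,"fingers":0},{"tx":0.002,"ty":0.0038,"tz":-0.012,"turn":0,"fingers":0},{"tx":0.002,"ty":0.0038,"tz":-0.018,"turn":0,"fingers":0},{"tx":0.002,"ty":0.0038,"tz":-0.024,"turn":0,"fingers":0}]'; python3 go.py 588.7 132 34.2; python3 look.py s14
```

```text
clock: 16.4
eef_pos: [589.9, 142.3, 34.0]
eef_rot: [-1.563, 0.023, -3.037]
wrist_force: [-0.4, -5.6, 9.4]
finger_gap: 0.6
t16.40 p [589.93 142.27  33.96] rpy [-1.5634  0.0229 -3.037 ] F [-0.37 -5.58  9.42] gap 0.6 j [ 0.18  0.6   1.52 -0.01  1.    1.65]
{'tx': np.float64(0.01147), 'ty': np.float64(-0.00108), 'tz': np.float64(0.05044)} mm 10.347864958432497
```

View pics/s14.png

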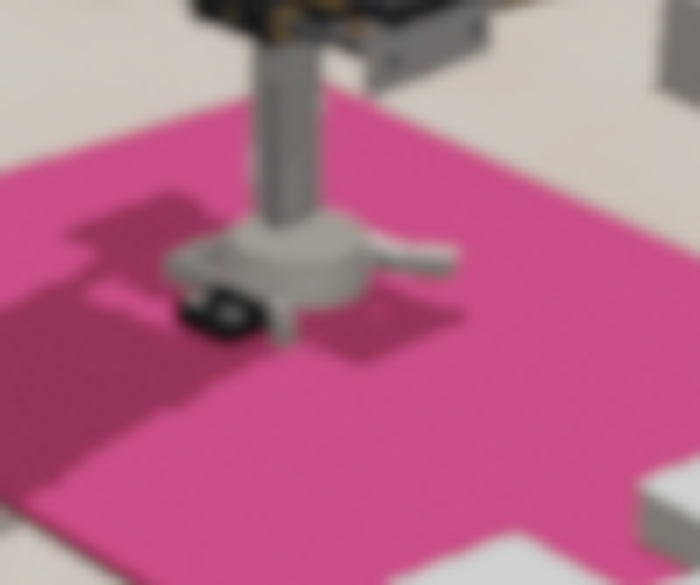

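The finger slid about 4 mm further while the dish's right edge stayed at column 370, so the dish is stopped against the back wall. I'll release it with a straight lift, then move the arm aside so the top camera can see.

```bash
python3 -m creep '[{"tx":0,"ty":-0.005,"tz":0.002,"turn":0,"fingers":0},{"tx":0,"ty":-0.03,"tz":0.002,"turn":0,"fingers":0},{"tx":0,"ty":-0.12,"tz":0.002,"turn":0,"fingers":0},{"tx":0,"ty":-0.3,"tz":0.0,"turn":0,"fingers":0},{"tx":0,"ty":-0.5,"tz":0.0,"turn":0,"fingers":0},{"tx":0,"ty":-0.6,"tz":0.2,"turn":0,"fingers":0},{"tx":0.1,"ty":-0.6,"tz":0.4,"turn":0,"fingers":0},{"tx":0.2,"ty":-0.6,"tz":0.6,"turn":0,"fingers":0},{"tx":0.3,"ty":-0.6,"tz":0.8,"turn":0,"fingers":0},{"tx":0.3,"ty":-0.6,"tz":1.0,"turn":0,"fingers":0},{"tx":0.3,"ty":-0.6,"tz":1.0,"turn":0,"fingers":0}]'
python3 -m creep '[{"tx":0,"ty":0,"tz":0.2,"turn":0,"fingers":0},{"tx":0.0,"ty":0,"tz":0.4,"turn":0,"fingers":0},{"tx":0.1,"ty":0,"tz":0.6,"turn":0,"fingers":0},{"tx":0.2,"ty":0,"tz":0.8,"turn":0,"fingers":0},{"tx":0.3,"ty":0,"tz":1,"turn":0,"fingers":0},{"tx":0.3,"ty":0,"tz":1,"turn":0,"fingers":0},{"tx":0.3,"ty":0,"tz":1,"turn":0,"fingers":0}]'
python3 - <<'E'
from cell import optics
from h import *
c=optics.camera("top"); im=np.ascontiguousarray(c["frame"][:,:,::-1]); np.savez("top15.npz",**c)
cv2.imwrite("pics/t15.png",im)
cv2.imwrite("pics/t15z.png",cv2.resize(im[130:215,240:320],None,fx=7,fy=7,interpolation=cv2.INTER_CUBIC))
E
```

```text
clock: 17.55
eef_pos: [548.0, -65.8, 154.2]
eef_rot: [-1.563, 0.023, -3.041]
wrist_force: [-0.1, 0.9, -0.3]
finger_gap: 0.5
clock: 18.25
eef_pos: [508.4, -270.7, 154.1]
eef_rot: [-1.564, 0.023, -3.042]
wrist_force: [0.0, 0.8, -0.4]
finger_gap: 0.7
```

View pics/t15.png

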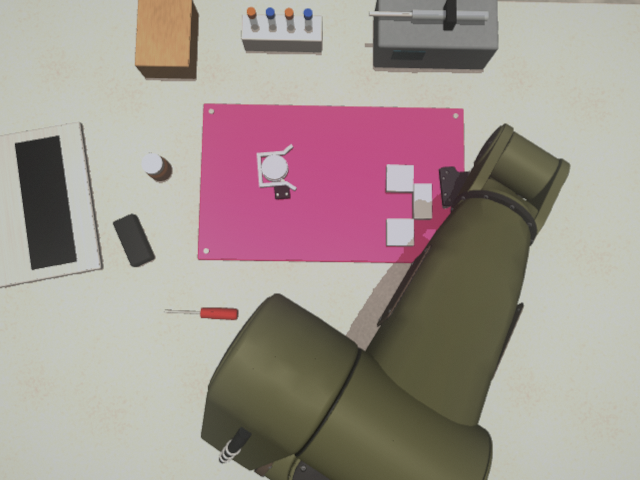

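View pics/t15z.png

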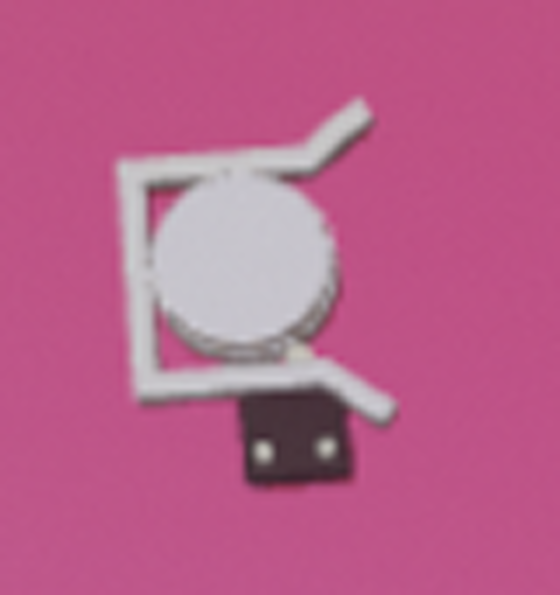

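The picture shows the dish against the back wall, with the roller at zoom (298,350) out behind its widest part. I'll check this numerically, along with whether the neighbours moved.

```bash
python3 - <<'E'
from h import *
a=load("top0.npz"); c=load("top15.npz"); S=8
def mk(c):
    big=cv2.resize(c["frame"],None,fx=S,fy=S,interpolation=cv2.INTER_CUBIC).astype(int)
    return (((big.max(2)-big.min(2))<35)&(big.min(2)>150)).astype(np.uint8)
ma,mc=mk(a),mk(c)
for n,(u0,u1,v0,v1) in dict(A=(384,416,162,194),B=(384,416,219,249)).items():
    r=[]
    for m in (ma,mc):
        M=m[v0*S:v1*S,u0*S:u1*S]; M=cv2.morphologyEx(M,cv2.MORPH_OPEN,np.ones((41,41),np.uint8)); k=cv2.moments(M,True); r.append((k["m10"]/k["m00"]/S,k["m01"]/k["m00"]/S))
    print(n,"px shift",np.subtract(r[1],r[0]).round(2))
for n,(u0,u1,v0,v1) in dict(A=(380,412,160,193),box=(413,432,180,222),bys=(140,240,100,330)).items():
    print(n,"mean abs diff",np.abs(a["frame"][v0:v1,u0:u1].astype(int)-c["frame"][v0:v1,u0:u1]).mean().round(2))
M=mc.copy()*0; M[150*S:185*S,258*S:295*S]=mc[150*S:185*S,258*S:295*S]
M=cv2.morphologyEx(M,cv2.MORPH_OPEN,cv2.getStructuringElement(cv2.MORPH_ELLIPSE,(81,81)))
k=max(cv2.findContours(M,cv2.RETR_EXTERNAL,cv2.CHAIN_APPROX_NONE)[0],key=cv2.contourArea)
X=ray(c,(k[:,0]+.5)/S-.5,34.6)[:,:2].astype(np.float32)
e=cv2.fitEllipse(X); print(e)
d=np.array(e[0])-[588.2,132.4]; th=np.radians(96.1); u=np.array([np.cos(th),np.sin(th)]); v=np.array([-u[1],u[0]])
print("rel seat along/lat",d@u,d@v)
E
```

```text
A px shift [-0.14 -0.22]
B px shift [-0.28 -0.14]
A mean abs diff 19.87
box mean abs diff 16.62
bys mean abs diff 20.07
((590.6148681640625, 133.03988647460938), (57.347251892089844, 59.2325553894043), 65.49407958984375)
rel seat along/lat 0.3796496787881932 -2.469191987591568
```

```bash
python3 - <<'E'
from h import *
a=load("top0.npz"); c=load("top15.npz")
g=lambda c:cv2.cvtColor(c["frame"],cv2.COLOR_RGB2GRAY).astype(np.float32)
A,C=g(a),g(c)
for n,(u0,u1,v0,v1) in dict(A=(376,412,152,190),B=(378,410,222,256),box=(416,438,196,226),holderhousing=(262,300,182,206),jar=(135,180,145,190),bedcorner=(190,230,235,270),brick=(108,160,205,275)).items():
    p,q=A[v0:v1,u0:u1],C[v0:v1,u0:u1]
    print(n,np.round(cv2.phaseCorrelate(p-p.mean(),q-q.mean(),cv2.createHanningWindow(p.shape[::-1],cv2.CV_32F)),2))  if False else print(n,[round(float(x),2) for x in cv2.phaseCorrelate(p,q,cv2.createHanningWindow(p.shape[::-1],cv2.CV_32F))[0]])
from cell import manip,monitor
print(monitor.read_state()["clock"]); print(manip.sign_off())
E
```

```text
A [-0.05, -0.59]
B [0.09, -0.06]
box [0.35, 0.07]
holderhousing [-0.04, 0.03]
jar [0.45, 0.5]
bedcorner [-0.08, -0.02]
brick [0.08, 0.05]
18.3
the job is handed in; nothing more can be done
None
```

The round dish is home in the holder, and I've handed the job in at 18.3 s of the 58 s allowed. I pressed the lid with the shut gripper, drew the dish straight out of the cluster, and slid it flat across the bed and past the roller to the back wall. Then I lifted off and moved the arm clear.

- **Home position:** Before I lifted off, the finger slid about 4 mm further on the lid while the dish stayed put, so the back wall had stopped it. After release, the top view shows the dish against the back wall with the roller out behind its widest part. Along the channel it measures within 0.4 mm of the seat.
- **Sideways position:** This check disagrees. The outline fit put the dish 2.5 mm to one side, but the channel leaves only about 1 mm each way. I think the fit picked up the holder wall, which merges with the dish in the image, so I don't trust that figure.
- **Lid force:** It was mostly 5 to 10 N. The highest reading was 13.8 N at the roller, with about 1 N of noise. I only had readings at the end of each move, so a brief higher peak can't be ruled out.
- **Neighbours:** The centres of both square dishes moved by 0.3 pixel or less (about 0.6 mm) between the first and last top views, which is within image noise. A second comparison showed 0.6 pixel for one square, 0.35 for the slide box and about 0.5 to 0.7 for the jar, which nothing went near. The lighting had changed between views, so I take these as noise too.

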